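# Start the dough roller's last coach screw square

## Task

The dough roller's last coach screw is leaning loose in its hole. Take the T-handled socket driver from its wooden holder, push its socket fully home over the hexagonal screw head, straighten the screw upright before you turn it, and then give it a quarter turn clockwise, keeping it upright and never forcing it. Stand the driver upright back in its holder, let go, and leave the other things on the table where they are.

Things in the scene. Friction and masses are not known exactly. Their poses are not given: they have to be found in the camera images.
- driver: Steel hex-socket driver with black T-handle, 131 mm tall, 220 g, standing mouth down in the holder. Origin: centre of the socket's mouth; z up along its axis. Handle bar 80 (x) by 22 (y) by 26 mm, z = 105 to 131 mm; grip it across the 22 mm from above. Shank 12 mm thick. Socket 12 mm deep, 18.6 mm across flats (two flats face +y, -y; fits every 60 degrees), outside 26.6 mm across flats.
- socket_floor (a point): Centre of the inner floor of the driver's socket, 12 mm up its axis from the mouth; axes as the driver. It meets the top of the screw's head when the socket is fully home.
- coach_screw: Loose steel screw. Origin: centre of the head's top, z up its axis. Hex head 17 mm across flats, 11 mm high, top 4 mm tapering to an 11 mm flat; its flats may face any way, whatever x and y say. The top is 45 mm above the hole, where it pivots: pushed at the head (1 N) it leans and stays. Starts leaning 4 to 8 degrees (head 3 to 6 mm off). A quarter turn sinks it 1.5 mm and takes 0.08 N m.
- screw_turn (a joint): Turn of the coach screw in rad: 0 at the start, grows clockwise as seen from above. A quarter turn is 1.57.
- hole (a point): Centre of the screw's hole on the upper face of the roller's steel foot, 25 mm above the table; z vertical, the axis on which the screw must stand. It is the robot-side, right-hand hole of a fixed hand-cranked dough roller on a 250 by 280 mm board. The machine begins 65 mm behind it (+x of this frame), 140 mm tall. The other three screws are already driven flat.
- holder: Fixed square wooden holder, 56 mm wide, 50 mm tall, with an open square pocket 40 mm wide. Origin: centre of its underside, on the table. The pocket's floor, on which the driver stands, is at z = 8 mm.
- mug: White mug, 95 mm tall, 78 mm wide, with a handle. Origin: centre of its underside. Bystander.
- jar: Glass jar with wooden lid, 85 mm tall, 68 mm wide. Origin: centre of its underside. Bystander.
- bowl: Terracotta bowl, 100 mm wide, 35 mm tall. Origin: centre of its underside. Bystander.
- round_cutter: Round aluminium cookie cutter, 60 mm wide, 22 mm tall. Origin: centre of its underside. Bystander.
Things that resemble listed ones, but are neither listed nor needed, are in the scene too. Leave any yellow look-alike of the driver alone. Of the things that look like the holder, the larger one is meant.

How it is judged:
On the way, in this order (a step that is already met when the one before it is completed fails the run):
1. the socket is fully home on the screw's head and the screw stands upright (within 3.7 degrees), not yet turned (under 10 degrees) (distance between socket_floor and coach_screw below 0.0035 m and angle between the z axis of driver and the z axis of coach_screw, either way round below 0.09 rad and angle between coach_screw's own z axis and vertical below 0.065 rad and value of joint screw_turn between -0.175 and 0.175 rad), for 0.2 s.
2. the screw is turned clockwise by the driver to at least 69 degrees, socket still home (distance between socket_floor and coach_screw below 0.0035 m and angle between the z axis of driver and the z axis of coach_screw, either way round below 0.09 rad and value of joint screw_turn above 1.2 rad and angle between coach_screw's own z axis and vertical below 0.09 rad), for 0.1 s.
At the end, for the whole second after the job is handed in: The screw has been turned clockwise by a quarter turn (between 69 and 114 degrees) and stands upright within 5 degrees; the driver stands upright (within 8 degrees) and at rest on the floor of its holder's pocket, let go (value of joint screw_turn between 1.2 and 2 rad and angle between coach_screw's own z axis and vertical below 0.09 rad and horizontal distance between driver and holder below 0.012 m and z of driver in the frame of holder below 0.013 m and angle between driver's own z axis and vertical below 0.15 rad and linear speed of driver below 0.02 m/s and contact force between driver and the fingers below 0.1 N); the robot touches nothing.
It fails at once if the screw is turned (more than 15 degrees) while it leans more than 5 degrees (value of joint screw_turn above 0.26 rad and angle between coach_screw's own z axis and vertical above 0.09 rad).
It fails at once if the screw is forced: the driver presses on it with more than 40 N (contact force between driver and coach_screw above 40 N).
It fails at once if the screw is turned too far (more than 120 degrees) (value of joint screw_turn above 2.1 rad).
It fails at once if a bystander is moved more than 25 mm (distance of any of mug, jar, bowl, round_cutter from where it was at the start of the episode above 0.025 m).
It also fails if it takes over 72 s, if anything falls off the work surface, if the arm or the gripper's body presses on something with over 40 N, if the wrist force passes 120 N, or if a joint passes its speed limit or range.

## Robot

A 7-joint arm with a two-finger parallel gripper is mounted at the origin on the work surface. World frame = base frame: x ahead of the robot, y to its left, z up, the work surface at z = 0. Lengths are in m, angles in rad, forces in N, time in s.
With the tool pointing down it reaches from about 0.4 to 0.925 m from the base axis. Payload 5.6 kg.
Tool frame: the origin (TCP) lies between the finger pads; the fingertips stand ahead of it and the grasp point (between the pads) lies 2 mm behind it (arm.tip_extent is the z of the fingertips in the tool frame, in m); z points along the fingers, y is the line along which they close (so a half turn about z gives the same grasp; the last joint's range is limited). The gripper opens to 85 mm and grips with 20 to 120 N. Pads are 22 mm wide; open, the fingers measure 114 mm over their backs; the gripper's body (76 mm by 85 mm) begins 54 mm behind the grasp point. The pads swing forward as they close: fully open they stand 13 mm farther back than shut.
Start: joints at [1.291, 0.468, -0.012, 1.603, 0.006, 1.071, -0.056], TCP at [0.152, -0.632, 0.222] pointing down, gripper open.
Joint ranges: [-2.53, 2.53], [-0.31, 2.02], [-1.57, 1.55], [0.28, 2.44], [-1.29, 4.43], [0.15, 1.84], [-2.92, 2.92]. Speed limits (rad/s): [2.57, 2.57, 3.14, 3.14, 3.14, 3.14, 3.14].

## Interface

Orientations are given as a rotation vector (axis times angle).
In Python, from station import arm gives the robot as it stands.
- The arm moves only by the shell command python3 -m handwheel 'ROWS'. ROWS is a JSON list of rows, 1 to 8 of them, each of 5 numbers: the finger opening in m, then dx, dy, dz in shares of 100 cm (1.0 is 100 cm), then a turn about the tool's z in normalised numbers (1 is pi rad); each row is the pose to reach, as a shift and turn from the pose commanded when the command began, along the tool's axes at that moment; what a row does not reach only later rows make up. A row lasts 1/8 s, in which the tool goes at most 0.0625 m and 0.188 rad, less where a joint would pass 70% of its speed; a pose out of reach is approached as far as the arm can. The fingers move at their own pace and stop on an object; the grip force is fixed at half the most. Time passes only in rows, so rows that do not move let the fingers close. It prints the time, the measured TCP pose, the force, the opening and the grip force at its end. Input that does not fit is refused with a message, and nothing moves.
- arm.get_obs(): the state, without advancing time (a new reading comes with each control period).
- arm.get_image(name): name is "side" or "top"; returns the picture (420x560x3 uint8, red, green, blue); there is no depth.
- arm.camera_params(name): a dict with "vertical_fov" (degrees; the focal length in pixels is half the picture's height over the tangent of half this angle, whatever the lens; pixels are square), "cx", "cy" (the principal point, pixels), "view" (4x4, takes a point from world to camera coordinates). Camera axes: x right, y up, looking along -z (the intrinsics and any distortion apply to the point x, -y, -z); pixel columns grow to the right and rows downward; lengths in m; the calibration is good to about 2 mm. A picture is of the moment at which its call begins. camera_params takes no time and is no camera call.
- arm.close_job(): hands the job in; it is judged then, once.
The state is a dict: "time_s": time; "joint_positions": joint angles; "dq": joint speeds; "joint_efforts": joint torques, N m; "position": TCP position; "ee_rot": TCP orientation; "contact_force": force on the tool from outside, world axes, zero at the start; "torque": the same for the moment, N m; "finger_gap": finger opening in m; "gripper_force": force on a finger pad.
Only numpy, scipy, OpenCV 4.12 (cv2) and the standard library are available. Lean on these libraries where they do the work, as an engineer would, in place of code of your own. Each camera call takes 0.05 s, during which the arm holds its last target. There are 200 camera calls.

## Working session

There is one attempt and no reset: what is moved stays moved. The work goes in short steps, Python scripts to look and compute and a shell command to move; the robot and the scene stay as the last step left them, time stands still between calls to the robot, and variables do not carry over. Pictures are saved under pics/ and viewed, at most 10 in all, crops included, and the job is handed in when it is done.

```bash
ls; mkdir -p pics
python3 - <<'E'
from station import arm
import cv2,numpy as np
for n in("side","top"):
    p=arm.camera_params(n); print(n,{k:(np.round(v,4).tolist() if k=="view" else v) for k,v in p.items()})
    cv2.imwrite(f"pics/{n}0.png",arm.get_image(n)[:,:,::-1])
o=arm.get_obs(); print({k:np.round(v,4).tolist() for k,v in o.items()},arm.tip_extent)
E
```

```text
pics
side {'vertical_fov': 48.43526606282851, 'cx': 275.1602635485973, 'cy': 214.88091371565113, 'view': [[-0.9324, -0.3607, -0.0216, 0.4969], [0.1804, -0.5164, 0.8372, -0.1947], [-0.3131, 0.7767, 0.5465, -0.8367], [0.0, 0.0, 0.0, 1.0]]}
top {'vertical_fov': 56.341393212815504, 'cx': 286.4765998434062, 'cy': 212.8139260397894, 'view': [[0.0072, -1.0, 0.0033, -0.061], [0.9922, 0.0076, 0.1245, -0.5577], [-0.1245, 0.0024, 0.9922, -0.7815], [0.0, 0.0, 0.0, 1.0]]}
{'time_s': 0.1, 'joint_positions': [1.291, 0.4683, -0.0116, 1.6035, 0.006, 1.0714, -0.0563], 'dq': [-0.0012, -0.0012, -0.0005, -0.0034, -0.0017, 0.0018, 0.0009], 'joint_efforts': [0.001, -53.3515, 0.0215, -25.1964, 0.0115, 0.0043, -0.0], 'position': [0.1523, -0.6314, 0.2207], 'ee_rot': [-3.118, -0.3708, 0.0005], 'contact_force': [0.4914, 0.4484, -0.3069], 'torque': [-0.0077, -0.0225, 0.0052], 'gripper_force': 0.0, 'finger_gap': 0.0855} 0.017
```

View pics/side0.png

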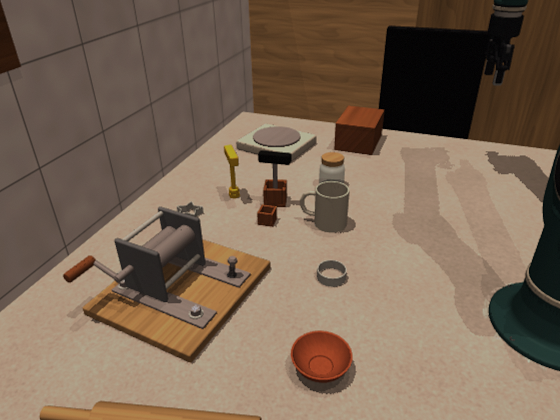

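View pics/top0.png

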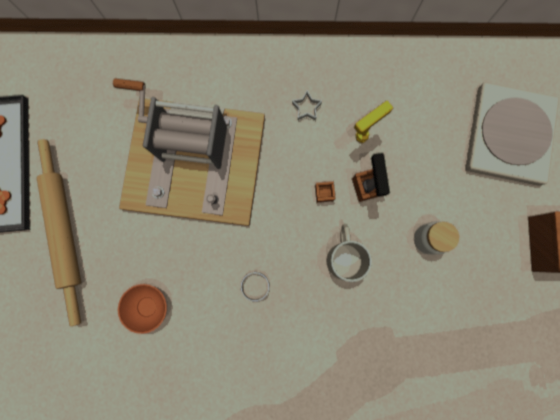

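Candidates for the driver: black T-handle (side 275,158; top 380,175) and yellow look-alike (side 232,155; top 375,117), so I choose the black one. Holders: larger one with the driver in it (side 275,195; top 370,185) and a small one (side 267,215; top 325,191), so I choose the larger. The screw to drive stands proud at side (232,265), top (212,199).

Run:
```python
import cv2,numpy as np
s=cv2.imread("pics/side0.png");t=cv2.imread("pics/top0.png")
f=lambda im,x,y,w,h,k:cv2.resize(im[y:y+h,x:x+w],None,fx=k,fy=k,interpolation=cv2.INTER_CUBIC)
a=np.hstack([f(s,240,140,80,75,5),f(t,340,145,80,75,5)])
b=np.hstack([f(s,205,245,50,45,8),f(t,190,175,50,45,8)])[:, :]
cv2.imwrite("pics/c1.png",a);cv2.imwrite("pics/c2.png",b);print(a.shape,b.shape)
```

```text
(375, 800, 3) (360, 800, 3)
```

View pics/c1.png

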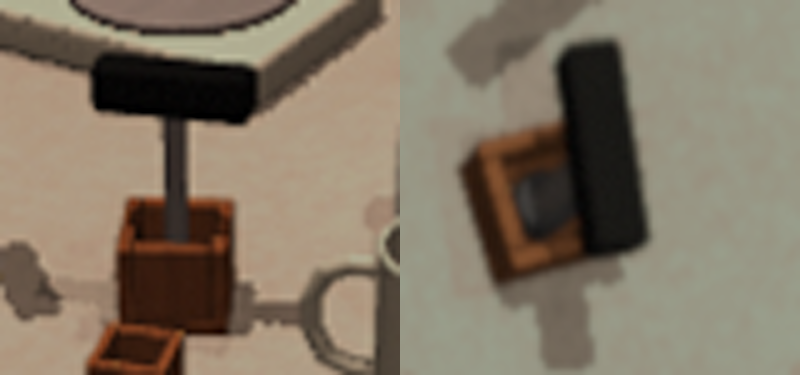

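View pics/c2.png

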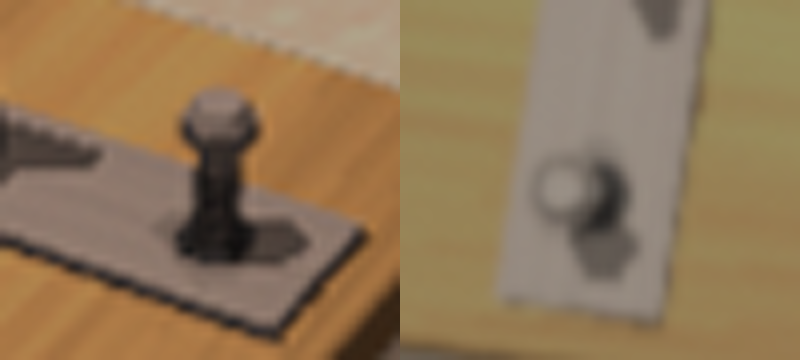

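Crops: the handle bar's centre is at side (275,157.6), top (380.6,174.4); the screw head's top is at side (231.9,258), top (210.4,198.4), and the head is displaced from its foot.

```bash
cat > h.py <<'E'
from station import arm
import cv2,numpy as np
from scipy.optimize import least_squares
P={n:arm.camera_params(n) for n in("side","top")}
def proj(n,X):
    p=P[n];V=np.array(p["view"]);X=np.atleast_2d(X);c=X@V[:3,:3].T+V[:3,3]
    f=210/np.tan(np.radians(p["vertical_fov"])/2)
    return np.c_[p["cx"]+f*c[:,0]/-c[:,2],p["cy"]-f*c[:,1]/-c[:,2]]
def tri(s,t):
    r=least_squares(lambda X:np.r_[proj("side",X)[0]-s,proj("top",X)[0]-t],[.6,-.1,.05])
    return r.x,r.fun
def onplane(n,uv,z):
    return least_squares(lambda q:proj(n,[q[0],q[1],z])[0]-uv,[.6,-.1]).x
E
python3 - <<'E'
from h import *
np.set_printoptions(precision=4,suppress=True)
print("tcp",proj("side",arm.get_obs()["position"]))
print("bar",*tri((275,157.6),(380.6,174.4)))
print("screw",*tri((231.9,257.9),(210.4,198.4)))
print("hole",onplane("side",(231.5,274.7),.025))
for n in P: print(n,-np.array(P[n]["view"])[:3,:3].T@np.array(P[n]["view"])[:3,3])
e=[onplane("top",(340+(u-400)/5,145+v/5),.118+.008) for u,v in((589,47),(619,247))];print(e,np.subtract(*e), np.hypot(*np.subtract(*e)))
e=[onplane("side",(240+u/5,140+v/5),.126) for u,v in((94,83),(255,95))];print(e,np.hypot(*np.subtract(*e)))
for q in((127,200),(235,203),(232,250),(118,247)):print("rim",onplane("side",(240+q[0]/5,140+q[1]/5),.05))
# foot plate corners in top & side: bottom edge
print("plate top",[onplane("top",(190+(u-400)/8,175+v/8),.025) for u,v in((500,298),(660,322),(705,0),(540,0))])
print("plate side",[onplane("side",(205+u/8,245+v/8),.025) for u,v in((275,330),(367,230))])
print("head top hole guess proj")
E
```

```text
tcp [[490.3167  86.9692]]
bar [ 0.6211 -0.2332  0.1227] [-0.1412 -0.0186  0.0323  0.1043]
screw [0.5832 0.0967 0.0663] [ 0.4872  0.0896 -0.1592 -0.4854]
hole [0.5872 0.0994]
side [0.2365 0.7286 0.631 ]
top [ 0.4565 -0.0549  0.845 ]
[array([ 0.659 , -0.2279]), array([ 0.5826, -0.2374])] [0.0764 0.0095] 0.07694754916913826
[array([ 0.658 , -0.2195]), array([ 0.5788, -0.2323])] 0.08017192247164669
rim [ 0.6523 -0.2419]
rim [ 0.5986 -0.2569]
rim [ 0.5837 -0.2113]
rim [ 0.6383 -0.1957]
plate top [array([0.5592, 0.12  ]), array([0.5532, 0.0778]), array([0.6397, 0.0682]), array([0.6394, 0.1121])]
plate side [array([0.558 , 0.1251]), array([0.5519, 0.0837])]
head top hole guess proj
```

The rows are not in the units I measure in: turns go in shares of pi rad. I convert before sending: -1.5 rad / 3.1416 = -0.4775.

```bash
python3 -m handwheel '[[0.085,0.275,-0.139,-0.04,-0.2228],[0.085,0.275,-0.139,-0.04,-0.2228],[0.085,0.275,-0.139,-0.04,-0.2228],[0.085,0.275,-0.139,-0.04,-0.2387],[0.085,0.5495,-0.2779,-0.04,-0.4775],[0.085,0.5495,-0.2779,-0.04,-0.4775],[0.085,0.5495,-0.2779,-0.04,-0.4775],[0.085,0.5495,-0.2779,-0.04,-0.4775]]'; python3 -c "
from h import *
o=arm.get_obs();R=cv2.Rodrigues(np.array(o['ee_rot']))[0];print(o['position'],np.degrees(np.arctan2(R[1,0],R[0,0])),o['joint_positions'])"
```

```text
time_s: 1.1
position: [0.5327, -0.3079, 0.2589]
ee_rot: [-2.023, -2.404, 0.001]
contact_force: [0.6, -0.1, -0.0]
finger_gap: 0.0848
gripper_force: 0.0
[ 0.53267898 -0.30794296  0.25889359] 99.83833819349354 [ 0.82076753  0.42395573 -0.46832814  1.62846298  0.20621671  1.13884434
  0.47302665]
```

```bash
cat >> h.py <<'E'
def pose():
    o=arm.get_obs();R=cv2.Rodrigues(np.array(o['ee_rot']))[0]
    return np.array(o['position']),R,np.degrees(np.arctan2(R[1,0],R[0,0])),o
def go(x,y,z,yaw):
    p,R,a,o=pose();d=R.T@(np.array([x,y,z])-p)
    print("pos",p.round(4),"yaw",round(a,2),"j",np.round(o['joint_positions'],2),"t",o['time_s'],"-> d",d.round(4),"turn",round(np.radians((a-yaw+180)%360-180),4))
E
python3 -m handwheel '[[0.085,0.059,0.1,0.04,-0.487],[0.085,0.059,0.1,0.04,-0.487],[0.085,0.059,0.1,0.04,-0.487],[0.085,0.059,0.1,0.04,-0.487],[0.085,0.059,0.1,0.04,-0.487],[0.085,0.059,0.1,0.04,-0.487],[0.085,0.059,0.1,0.04,-0.487],[0.085,0.059,0.1,0.04,-0.487]]'; python3 -c "
from h import *
go(.621,-.2325,.124,187.5)"
```

```text
time_s: 2.1
position: [0.6202, -0.2346, 0.2185]
ee_rot: [0.159, -3.137, -0.001]
contact_force: [0.6, -0.0, 0.1]
finger_gap: 0.085
gripper_force: 0.0
pos [ 0.6202 -0.2346  0.2185] yaw -174.21 j [ 0.83  0.63 -0.79  1.53  0.47  1.18  1.63] t 2.1 -> d [-0.0011  0.002   0.0945] turn -0.0298
```

Scaled: -0.03 rad / 3.1416 = -0.0095.

```bash
python3 -m handwheel '[[0.085,-0.001,0.002,0.05,-0.0095],[0.085,-0.001,0.002,0.0945,-0.0095],[0.085,-0.001,0.002,0.0945,-0.0095],[0.085,-0.001,0.002,0.0945,-0.0095],[0,-0.001,0.002,0.0945,-0.0095],[0,-0.001,0.002,0.0945,-0.0095],[0,-0.001,0.002,0.0945,-0.0095],[0,-0.001,0.002,0.0945,-0.0095]]';python3 -m handwheel '[[0,0,0,0,0],[0,0,0,0,0],[0,0,0,0,0]]'; python3 -c "
from h import *
go(.621,-.2325,.124,187.5)"
```

```text
time_s: 3.1
position: [0.6218, -0.2325, 0.1254]
ee_rot: [-0.196, 3.134, -0.001]
contact_force: [-0.6, -0.4, 3.2]
finger_gap: 0.0195
gripper_force: 58.6
time_s: 3.48
position: [0.6219, -0.2324, 0.1254]
ee_rot: [-0.196, 3.134, -0.001]
contact_force: [-1.3, 0.7, 4.5]
finger_gap: 0.0193
gripper_force: 58.9
pos [ 0.6219 -0.2324  0.1254] yaw -172.83 j [ 0.8   0.73 -0.74  1.6   0.55  1.03  1.59] t 3.475 -> d [0.0009 0.0001 0.0014] turn -0.0057
```

```bash
python3 -m handwheel '[[0,0,0,-0.03,0],[0,0,0,-0.08,0],[0,0,0,-0.11,0],[0,0,0,-0.11,0],[0,0,0,-0.11,0],[0,0,0,-0.11,0]]'; python3 -c "
from h import *
go(.585,.097,.2355,187.2)"
```

```text
time_s: 4.22
position: [0.6202, -0.2325, 0.2322]
ee_rot: [0.196, -3.132, -0.002]
contact_force: [0.0, -1.3, -3.0]
finger_gap: 0.0193
gripper_force: 59.3
pos [ 0.6202 -0.2325  0.2322] yaw -172.83 j [ 0.84  0.62 -0.8   1.52  0.46  1.2   1.66] t 4.225 -> d [-0.0062  0.3313 -0.0028] turn -0.0005
```

```bash
python3 -m handwheel '[[0,-0.001,0.04,-0.002,0],[0,-0.002,0.1,-0.002,0],[0,-0.003,0.16,-0.002,0],[0,-0.004,0.22,-0.002,0],[0,-0.005,0.28,-0.002,0],[0,-0.006,0.331,-0.002,0],[0,-0.006,0.331,-0.002,0],[0,-0.006,0.331,-0.002,0]]';python3 -m handwheel '[[0,0,0,0.01,0],[0,0,0,0.02,0],[0,0,0,0.02,0]]'
python3 - <<'E'
from h import *
go(.585,.097,.2125,187.2)
s=arm.get_image("side")[:,:,::-1];t=arm.get_image("top")[:,:,::-1]
cv2.imwrite("pics/s1.png",s);cv2.imwrite("pics/t1.png",t)
f=lambda im,x,y,w,h,k:cv2.resize(im[y:y+h,x:x+w],None,fx=k,fy=k,interpolation=cv2.INTER_CUBIC)
cv2.imwrite("pics/c3.png",np.hstack([f(s,205,170,50,110,5.4),f(t,180,140,80,110,5.4)][:2]))
E
```

```text
time_s: 5.22
position: [0.5857, 0.0962, 0.2355]
ee_rot: [0.197, -3.134, 0.001]
contact_force: [-0.5, -0.3, -2.4]
finger_gap: 0.0195
gripper_force: 59.4
time_s: 5.6
position: [0.5853, 0.0955, 0.215]
ee_rot: [0.194, -3.133, 0.0]
contact_force: [-0.5, 0.3, -3.1]
finger_gap: 0.0195
gripper_force: 59.4
pos [0.5853 0.0955 0.215 ] yaw -172.91 j [ 0.41  0.54 -0.86  1.71  0.45  1.1   1.11] t 5.6 -> d [0.0001 0.0015 0.0025] turn -0.0018
```

View pics/c3.png

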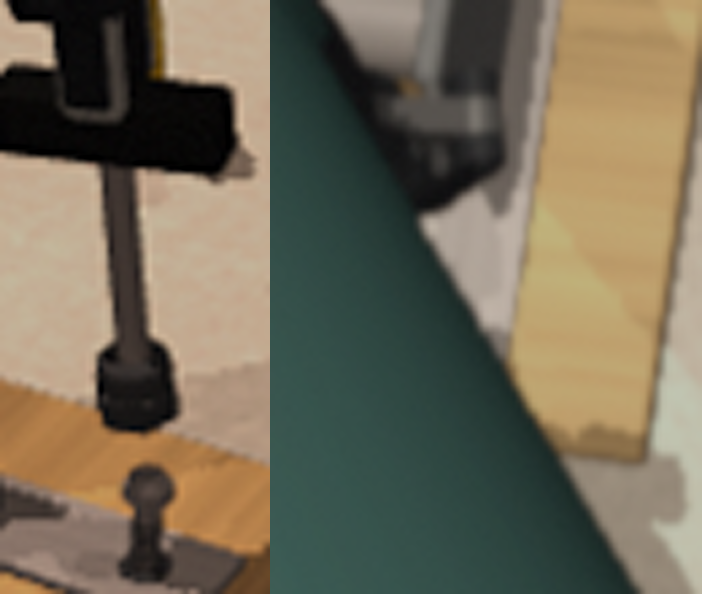

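Run:
```python
from h import *
np.set_printoptions(precision=1,suppress=True)
k=5.4
def cr(X): return (proj("side",X)-[205,170]+.5)*k-.5
c=np.array([.5853,.0955]);z0=.215-.1174
th=np.linspace(0,2*np.pi,13)[:-1]
print("axis",cr([[*c,z0],[*c,z0+.025],[*c,z0+.105]]))
for z in(0,.025): print(z,cr(np.c_[c[0]+.0143*np.cos(th),c[1]+.0143*np.sin(th),0*th+z0+z]))
print("bar ends",[cr([c[0]+s*.04*np.cos(np.radians(7.2)),c[1]+s*.04*np.sin(np.radians(7.2)),z0+.118]) for s in(-1,1)])
for s in((.5832,.0967),): print("head",cr([[*s,.07]]))
```

```text
axis [[139.9 404.7]
 [134.6 347.1]
 [116.5 150.3]]
0 [[103.6 396.6]
 [ 99.4 409.1]
 [106.2 420.6]
 [122.1 427.8]
 [142.9 428.8]
 [162.9 423.3]
 [176.5 412.8]
 [180.2 400.3]
 [173.1 389.1]
 [157.2 382.1]
 [136.9 381.2]
 [117.3 386.4]]
0.025 [[ 97.8 339.3]
 [ 93.5 351.5]
 [100.3 362.8]
 [116.4 369.9]
 [137.6 370.9]
 [157.9 365.4]
 [171.8 355.1]
 [175.5 342.8]
 [168.3 331.8]
 [152.3 324.9]
 [131.6 324. ]
 [111.7 329.2]]
bar ends [array([[230. , 129.1]]), array([[ -0.9, 103.9]])]
head [[149.4 469.4]]
```

Run:
```python
from h import *
np.set_printoptions(precision=4,suppress=True)
q=lambda u,v,x,y:(np.array([u,v])+.5)/8-.5+[x,y]
S=lambda u,v:q(u,v,205,245);T=lambda u,v:q(u-400,v,190,175)
print("head side",onplane("side",S(219,105),.0697),"top",onplane("top",T(564,188),.068),tri(S(219,105),T(564,188)))
for z in (.025,.028): print("hole side",onplane("side",S(213,240),z),"top",onplane("top",T(600,196),z))
print(tri(S(213,240),T(600,196)))
t=cv2.imread("pics/top0.png");s=cv2.imread("pics/side0.png")
f=lambda im,x,y,w,h,k:cv2.resize(im[y:y+h,x:x+w],None,fx=k,fy=k,interpolation=cv2.INTER_NEAREST)
a=f(s,215,245,32,36,12).astype(float);b=f(t,198,182,32,36,12).astype(float)
g=lambda a:np.clip((a/255)**.5*255*1.1,0,255).astype(np.uint8)
cv2.imwrite("pics/c4.png",np.hstack([g(a),g(b)]))
```

```text
head side [0.5824 0.0999] top [0.5826 0.0967] (array([0.5833, 0.097 , 0.0672]), array([ 0.2787,  0.0514, -0.0911, -0.2776]))
hole side [0.5879 0.0992] top [0.5876 0.0955]
hole side [0.5862 0.1023] top [0.5871 0.0949]
(array([0.5888, 0.0963, 0.0223]), array([ 0.3538,  0.0637, -0.1182, -0.362 ]))
```

View pics/c4.png

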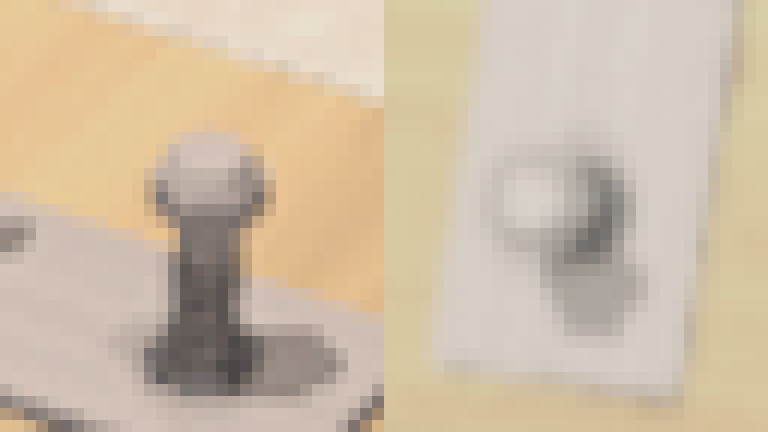

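Crop: the head is at side ≈(232,258), leaning ~5.5 mm toward the robot (−x) from its hole at side (231,274.6), and one hex flat faces the side camera (flat normals ≈ 119° mod 60°). In the previous crop the held driver matched its projected model, so it is upright and in line with the TCP.

```bash
python3 -c "
from h import *
go(.5825,.098,.2,208.7)"
```

```text
pos [0.586  0.0963 0.2163] yaw -172.86 j [ 0.41  0.54 -0.86  1.71  0.45  1.1   1.11] t 5.7 -> d [0.0032 0.0021 0.0163] turn -0.3764
```

Scaled: -0.376 rad / 3.1416 = -0.1197.

```bash
python3 -m handwheel '[[0,0.003,0.002,0.005,-0.0605],[0,0.003,0.002,0.01,-0.1197],[0,0.003,0.002,0.016,-0.1197],[0,0.003,0.002,0.016,-0.1197],[0,0.003,0.002,0.016,-0.1197]]'; python3 -c "
from h import *
go(.5825,.098,.1754,208.7)
for i in range(4): arm.get_image('side');go(.5825,.098,.1754,208.7)"
```

```text
time_s: 6.32
position: [0.5829, 0.0983, 0.2008]
ee_rot: [-0.776, 3.044, -0.0]
contact_force: [0.5, -0.6, -2.6]
finger_gap: 0.0193
gripper_force: 59.4
pos [0.5829 0.0983 0.2008] yaw -151.39 j [ 0.45  0.58 -0.93  1.73  0.52  1.1   1.42] t 6.325 -> d [ 0.0005 -0.0001  0.0254] turn -0.0015
pos [0.583  0.0984 0.2009] yaw -151.36 j [ 0.45  0.58 -0.93  1.73  0.52  1.1   1.42] t 6.375 -> d [ 0.0006 -0.0001  0.0255] turn -0.0011
pos [0.5829 0.0984 0.2009] yaw -151.34 j [ 0.45  0.58 -0.93  1.73  0.52  1.1   1.42] t 6.425 -> d [ 0.0006 -0.0001  0.0255] turn -0.0007
pos [0.5829 0.0984 0.2009] yaw -151.32 j [ 0.45  0.58 -0.93  1.73  0.52  1.1   1.42] t 6.475 -> d [ 0.0006 -0.0002  0.0255] turn -0.0004
pos [0.5829 0.0984 0.2008] yaw -151.31 j [ 0.45  0.58 -0.93  1.73  0.52  1.1   1.42] t 6.525 -> d [ 0.0005 -0.0002  0.0254] turn -0.0002
```

```bash
for r in 1; do python3 -m handwheel '[[0,0,0,0.004,0],[0,0,0,0.008,0],[0,0,0,0.011,0],[0,0,0,0.014,0],[0,0,0,0.016,0],[0,0,0,0.016,0]]'; done; python3 -c "
from h import *
go(.5825,.098,.1754,208.7);print(arm.get_obs()['contact_force'])"
```

```text
time_s: 7.28
position: [0.5829, 0.098, 0.1845]
ee_rot: [0.779, -3.043, 0.001]
contact_force: [0.6, -1.3, -2.1]
finger_gap: 0.0196
gripper_force: 59.4
pos [0.5829 0.098  0.1845] yaw -151.29 j [ 0.44  0.6  -0.92  1.74  0.54  1.07  1.41] t 7.275 -> d [0.0003 0.0001 0.0091] turn 0.0001
[ 0.64413303 -1.26151118 -2.05353598]
```

```bash
python3 -m handwheel '[[0,0,0,0.001,0],[0,0,0,0.002,0],[0,0,0,0.002,0]]';python3 -m handwheel '[[0,0,0,0.001,0],[0,0,0,0.002,0],[0,0,0,0.002,0]]'
```

```text
time_s: 7.65
position: [0.5832, 0.0984, 0.1832]
ee_rot: [-0.779, 3.042, -0.0]
contact_force: [0.5, -0.3, 2.2]
finger_gap: 0.0195
gripper_force: 60.0
time_s: 8.02
position: [0.5824, 0.0978, 0.1798]
ee_rot: [0.778, -3.042, 0.0]
contact_force: [0.6, -1.1, -1.8]
finger_gap: 0.0191
gripper_force: 59.5
```

```bash
python3 -m handwheel '[[0,0,0,0.001,0],[0,0,0,0.002,0],[0,0,0,0.002,0]]'
```

```text
time_s: 8.4
position: [0.5826, 0.0982, 0.1783]
ee_rot: [0.779, -3.043, -0.0]
contact_force: [0.5, -1.1, -3.5]
finger_gap: 0.0194
gripper_force: 59.4
```

```bash
python3 -m handwheel '[[0,0,0,0.001,0],[0,0,0,0.0015,0],[0,0,0,0.0015,0]]';python3 -m handwheel '[[0,0,0,0.0005,0],[0,0,0,0.001,0],[0,0,0,0.001,0]]'
```

```text
time_s: 8.78
position: [0.5827, 0.0983, 0.177]
ee_rot: [0.779, -3.043, 0.0]
contact_force: [0.8, -1.0, -2.7]
finger_gap: 0.0197
gripper_force: 59.5
time_s: 9.15
position: [0.5827, 0.0983, 0.176]
ee_rot: [0.779, -3.043, 0.0]
contact_force: [0.8, -1.4, -1.7]
finger_gap: 0.0194
gripper_force: 59.5
```

```bash
python3 -m handwheel '[[0,0,0,0.0005,0],[0,0,0,0.001,0],[0,0,0,0.001,0]]'
```

```text
time_s: 9.52
position: [0.5829, 0.0984, 0.1753]
ee_rot: [-0.779, 3.043, 0.0]
contact_force: [0.6, -1.5, 0.5]
finger_gap: 0.0193
gripper_force: 59.7
```

```bash
python3 -c "
from h import *
go(.588,.0975,.1754,208.7)"
```

```text
pos [0.5829 0.0984 0.1753] yaw -151.28 j [ 0.44  0.61 -0.91  1.75  0.55  1.06  1.4 ] t 9.525 -> d [-0.004  -0.0032 -0.0001] turn 0.0003
```

```bash
python3 -m handwheel '[[0,-0.001,-0.001,0,0],[0,-0.002,-0.0016,0,0],[0,-0.003,-0.0024,0,0],[0,-0.004,-0.0032,0,0],[0,-0.004,-0.0032,0,0],[0,-0.004,-0.0032,0,0]]'
python3 - <<'E'
from h import *
go(.588,.0975,.1754,208.7)
s=arm.get_image("side")[:,:,::-1];cv2.imwrite("pics/s2.png",s)
p,R,a,o=pose();k=12
im=cv2.resize(s[225:285,205:260],None,fx=k*.8,fy=k*.8,interpolation=cv2.INTER_CUBIC);k*=.8
im=np.clip((im/255.)**.5*280,0,255).astype(np.uint8)
cv2.imwrite("pics/c5.png",im)
print(o['contact_force'])
cr=lambda X:(proj("side",X)-[205,225]+.5)*k-.5
for c in(p[:2],(.588,.0975)): print(cr([[*c,.025],[*c,.058]]))
th=np.linspace(0,2*np.pi,13)[:-1];m=cr(np.c_[p[0]+.0148*np.cos(th),p[1]+.0148*np.sin(th),0*th+.058]);print("mouth",m.min(0),m.max(0))
E
```

```text
time_s: 10.28
position: [0.5878, 0.0975, 0.1751]
ee_rot: [-0.779, 3.043, 0.0]
contact_force: [-1.0, 0.3, 1.8]
finger_gap: 0.0194
gripper_force: 60.0
pos [0.5878 0.0975 0.1751] yaw -151.29 j [ 0.43  0.62 -0.91  1.74  0.55  1.06  1.41] t 10.275 -> d [-0.0002 -0.0001 -0.0003] turn 0.0003
[-1.11641491 -0.36766392  1.52850275]
[[259.85311142 475.26453332]
 [248.10820544 350.90686794]]
[[258.9479194  475.02118077]
 [247.18605588 350.66841731]]
mouth [175.40341801 306.50917363] [320.53743427 396.51395248]
```

View pics/c5.png

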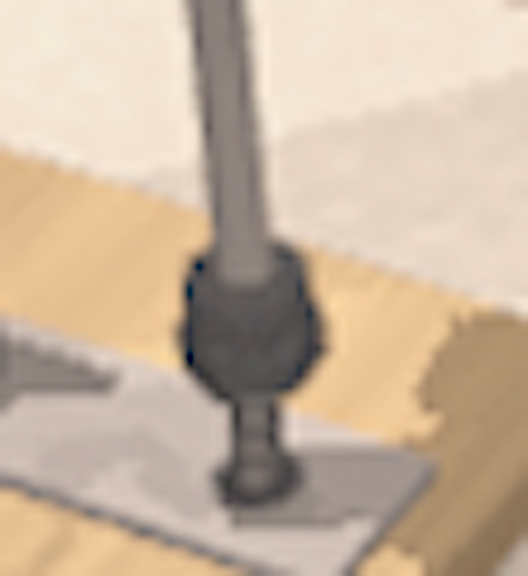

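Scaled: 0.25 rad / 3.1416 = 0.0796.

```bash
python3 -m handwheel '[[0,-0.0007,-0.0004,0,0],[0,-0.0013,-0.0007,0,0],[0,-0.0013,-0.0007,0,0],[0,-0.0013,-0.0007,0,0],[0,-0.0013,-0.0007,0,0]]'; python3 -m handwheel '[[0,0,0,0.0001,0.0318],[0,0,0,0.0002,0.0796],[0,0,0,0.0003,0.1273],[0,0,0,0.0004,0.1592],[0,0,0,0.0004,0.1592]]'; python3 -c "
from h import *
go(.589,.0975,.174,208.7-101.4);o=arm.get_obs();print(o['contact_force'],o['torque'])"
```

```text
time_s: 10.95
position: [0.5893, 0.0974, 0.1751]
ee_rot: [-0.779, 3.043, -0.0]
contact_force: [0.2, -0.8, 1.3]
finger_gap: 0.0196
gripper_force: 60.0
time_s: 11.58
position: [0.5893, 0.0972, 0.1748]
ee_rot: [-0.004, 3.141, -0.002]
contact_force: [-0.8, -0.8, 3.1]
finger_gap: 0.0191
gripper_force: 60.1
pos [0.5893 0.0972 0.1748] yaw -179.87 j [ 0.36  0.57 -0.79  1.74  0.47  1.03  0.97] t 11.575 -> d [0.0003 0.0003 0.0008] turn 1.2712
[-0.8164522  -0.80307152  3.05401775] [-0.34714912  0.23276312  0.04358895]
```

Scaled: 0.7 rad / 3.1416 = 0.2228.

```bash
python3 -m handwheel '[[0,0,0,0.0002,0.0477],[0,0,0,0.0004,0.1019],[0,0,0,0.0006,0.156],[0,0,0,0.0008,0.2101],[0,0,0,0.001,0.2228],[0,0,0,0.001,0.2228]]'
python3 - <<'E'
from h import *
go(.589,.0975,.174,208.7-101.4);o=arm.get_obs();print(o['contact_force'],o['torque'])
s=arm.get_image("side")[:,:,::-1];k=9.6
im=cv2.resize(s[225:285,205:260],None,fx=k,fy=k,interpolation=cv2.INTER_CUBIC)
cv2.imwrite("pics/c6.png",np.clip((im/255.)**.5*280,0,255).astype(np.uint8))
E
```

```text
time_s: 12.32
position: [0.5893, 0.0974, 0.174]
ee_rot: [1.07, 2.953, -0.001]
contact_force: [-1.0, -0.5, 4.6]
finger_gap: 0.0193
gripper_force: 60.4
pos [0.5893 0.0974 0.174 ] yaw 140.15 j [ 0.26  0.52 -0.64  1.75  0.36  0.99  0.36] t 12.325 -> d [ 0.0003 -0.0001 -0.    ] turn 0.5734
[-0.98980457 -0.48434692  4.60549842] [-0.35883692  0.51908834  0.01009978]
```

View pics/c6.png

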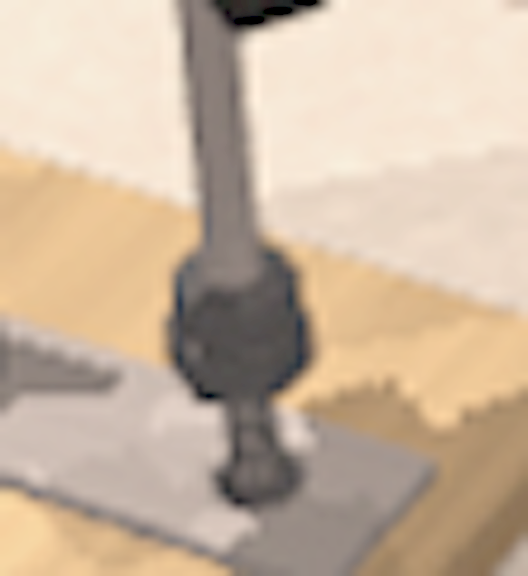

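Scaled: 0.3 rad / 3.1416 = 0.0955.

```bash
python3 -m handwheel '[[0,0,0,0.0001,0.0477],[0,0,0,0.0002,0.0955]]'; python3 -c "
from h import *
o=arm.get_obs();print(o['torque'],pose()[2])"; python3 -m handwheel '[[0,0,0,0.0001,0.0318],[0,0,0,0.0003,0.0637],[0,0,0,0.0003,0.0859],[0,0,0,0.0003,0.0859],[0,0,0,0.0003,0.0859]]'; python3 -c "
from h import *
go(.589,.0975,.174,208.7-101.4);o=arm.get_obs();print(o['torque'])"
```

```text
time_s: 12.62
position: [0.5892, 0.0974, 0.1737]
ee_rot: [-1.506, -2.757, 0.0]
contact_force: [-1.4, -0.8, 5.3]
finger_gap: 0.0195
gripper_force: 60.4
[-0.2816186   0.62763059  0.1363178 ] 122.69381483329583
time_s: 13.25
position: [0.5891, 0.0977, 0.1734]
ee_rot: [-1.857, -2.534, 0.0]
contact_force: [-1.3, -1.0, 5.5]
finger_gap: 0.0195
gripper_force: 60.5
pos [0.5891 0.0977 0.1734] yaw 107.52 j [ 0.17  0.49 -0.51  1.75  0.28  0.97 -0.15] t 13.25 -> d [-0.0001 -0.0002 -0.0006] turn 0.0039
[-0.21434433  0.71510503 -0.02771549]
```

Scaled: -0.08 rad / 3.1416 = -0.0255.

```bash
python3 -m handwheel '[[0,0,0,0,-0.0255],[0,0,0,-0.004,-0.0255],[0,0,0,-0.008,-0.0255],[0,0,0,-0.012,-0.0255],[0,0,0,-0.018,-0.0255],[0,0,0,-0.05,-0.0255],[0,0,0,-0.07,-0.0255],[0,0,0,-0.07,-0.0255]]'; python3 -c "
from h import *
go(.6219,-.2324,.24,187.2)"
```

```text
time_s: 14.25
position: [0.5905, 0.0979, 0.2451]
ee_rot: [1.758, 2.6, 0.004]
contact_force: [0.3, -0.1, -3.6]
finger_gap: 0.0195
gripper_force: 59.4
pos [0.5905 0.0979 0.2451] yaw 111.88 j [ 0.2   0.42 -0.55  1.68  0.24  1.1  -0.04] t 14.25 -> d [-0.3182 -0.0939  0.0051] turn -1.3145
```

Scaled: -1.315 rad / 3.1416 = -0.4186.

```bash
python3 -m handwheel '[[0,-0.04,-0.01,0.001,-0.0573],[0,-0.1,-0.03,0.002,-0.1146],[0,-0.16,-0.048,0.005,-0.1719],[0,-0.22,-0.066,0.005,-0.2292],[0,-0.27,-0.08,0.005,-0.2865],[0,-0.318,-0.094,0.005,-0.3438],[0,-0.318,-0.094,0.005,-0.4011],[0,-0.318,-0.094,0.005,-0.4186]]';python3 -m handwheel '[[0,0,0,0,0],[0,0,0,0,0],[0,0,0,0,0]]'
python3 - <<'E'
from h import *
go(.6219,-.2324,.1254,187.2)
s=arm.get_image("side")[:,:,::-1];t=arm.get_image("top")[:,:,::-1]
f=lambda im,x,y,w,h,k:np.clip((cv2.resize(im[y:y+h,x:x+w],None,fx=k,fy=k,interpolation=cv2.INTER_CUBIC)/255.)**.5*280,0,255).astype(np.uint8)
cv2.imwrite("pics/c7.png",np.hstack([f(s,240,100,60,112,5),f(s,215,245,32,36,15)[:540][:, :][:560] if 0 else cv2.resize(f(s,215,245,36,40,10),(300,560)) if 0 else np.pad(f(s,215,245,32,36,15),((0,20),(0,0),(0,0)))]))
E
```

```text
time_s: 15.25
position: [0.6197, -0.2337, 0.2362]
ee_rot: [0.199, -3.133, -0.003]
contact_force: [0.9, -0.3, -2.9]
finger_gap: 0.0191
gripper_force: 59.5
time_s: 15.62
position: [0.6205, -0.2325, 0.238]
ee_rot: [0.198, -3.135, 0.0]
contact_force: [-0.1, -0.6, -2.6]
finger_gap: 0.0194
gripper_force: 59.5
pos [ 0.6205 -0.2325  0.238 ] yaw -172.78 j [ 0.8   0.59 -0.73  1.52  0.41  1.19  1.7 ] t 15.625 -> d [-0.0014 -0.      0.1126] turn 0.0003
```

View pics/c7.png

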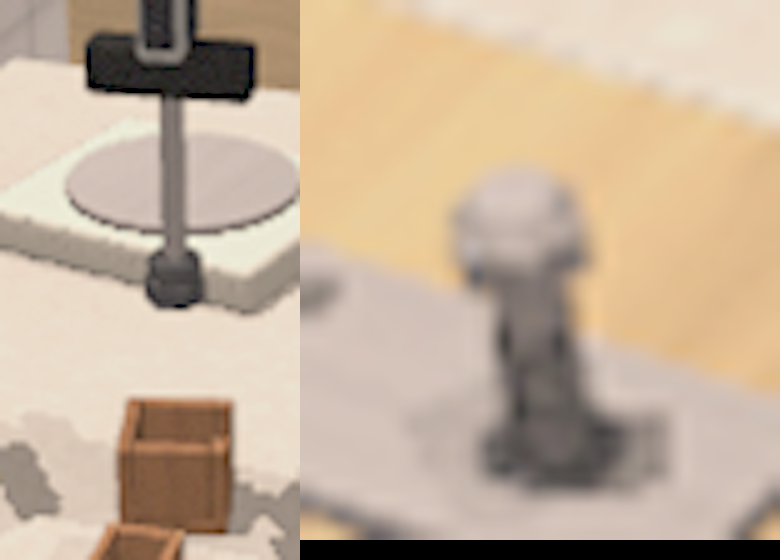

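The screw stands upright in the crop (head top (517,200), foot (545,450), matching the vertical's projection). The driver hangs upright over the holder, so I lower it.

```bash
python3 -m handwheel '[[0,-0.001,0,0.03,0],[0,-0.001,0,0.06,0],[0,-0.001,0,0.085,0],[0,-0.001,0,0.1,0],[0,-0.001,0,0.108,0],[0,-0.001,0,0.112,0],[0,-0.001,0,0.112,0],[0,-0.001,0,0.112,0]]'; python3 -c "
from h import *
go(.6219,-.2324,.1254,187.2)"
```

```text
time_s: 16.73
position: [0.622, -0.2327, 0.127]
ee_rot: [-0.198, 3.134, -0.001]
contact_force: [-0.1, 0.4, -2.3]
finger_gap: 0.0193
gripper_force: 59.4
pos [ 0.622  -0.2327  0.127 ] yaw -172.78 j [ 0.76  0.7  -0.67  1.61  0.5   1.01  1.63] t 16.725 -> d [0.0001 0.0003 0.0016] turn 0.0004
```

```bash
python3 -m handwheel '[[0,0,0,0.0008,0],[0,0,0,0.0015,0],[0,0,0,0.0018,0],[0,0,0,0.0018,0]]'; python3 -m handwheel '[[0.04,0,0,0,0],[0.085,0,0,0,0],[0.085,0,0,0,0],[0.085,0,0,0,0],[0.085,0,0,0,0],[0.085,0,0,0,0],[0.085,0,0,0,0],[0.085,0,0,0,0]]'; python3 -m handwheel '[[0.085,0,0,-0.02,0],[0.085,0,0,-0.06,0],[0.085,0,0,-0.1,0],[0.085,0,0,-0.12,0],[0.085,0,0,-0.12,0],[0.085,0,0,-0.12,0],[0.085,0,0,-0.12,0],[0.085,0,0,-0.12,0]]'
python3 - <<'E'
from h import *
s=arm.get_image("side")[:,:,::-1]
cv2.imwrite("pics/end.png",s)
im=cv2.resize(s[120:300,190:370],None,fx=3.3,fy=3.3,interpolation=cv2.INTER_CUBIC);cv2.imwrite("pics/c8.png",im)
E
```

```text
time_s: 17.23
position: [0.6223, -0.2325, 0.1254]
ee_rot: [-0.198, 3.134, -0.001]
contact_force: [-0.2, -0.2, 4.0]
finger_gap: 0.0196
gripper_force: 60.4
time_s: 18.23
position: [0.6215, -0.2326, 0.1244]
ee_rot: [0.198, -3.135, 0.0]
contact_force: [-0.9, -0.2, 0.5]
finger_gap: 0.0851
gripper_force: 0.0
time_s: 19.23
position: [0.6211, -0.2325, 0.2432]
ee_rot: [0.198, -3.134, -0.001]
contact_force: [-0.2, -0.7, -0.7]
finger_gap: 0.0849
gripper_force: 0.0
```

View pics/c8.png

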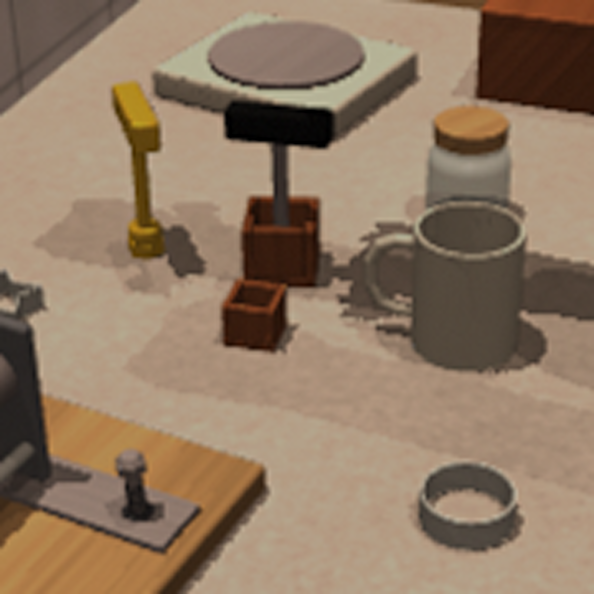

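The driver stands upright in its holder (crop 280,190), let go, the screw stands upright (132,485), and the bystanders are where they were.

```bash
python3 -c "
from station import arm
print(arm.close_job())"
```

```text
the job is handed in; nothing more can be done
None
```

I handed the job in at about 19 s: the screw was straightened and turned roughly a quarter turn, inferred from the driver's 101° rotation less socket play, and the driver is back upright in its holder with nothing else moved; the judge's result was not shown.

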